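Top the cocktail shaker, then lift off its cap alone

ROBOT

A 6-joint arm with a two-finger parallel gripper is mounted at the origin on a cart in front of the work surface, level with it; the furniture and walls round the work are solid. World frame = base frame: x ahead of the robot, y to its left, z up, the work surface at z = 0. Lengths are in mm, angles in degrees, forces in N, time in s.
With the tool pointing down it reaches from about 375 to 925 mm from the base axis. Payload 5.7 kg.
Tool frame: the origin (TCP) lies midway between the tips of the shut fingers; the grasp point (between the pads) lies 19 mm behind it (robot.grasp_offset is the distance from the TCP to the grasp point, in mm); z points along the fingers, y is the line along which they close (so a half turn about z gives the same grasp; the last joint's range is limited). The gripper opens to 85 mm and grips with 20 to 120 N. Pads are 22 mm wide; open, the fingers measure 114 mm over their backs; the gripper's body (76 mm by 85 mm) begins 54 mm behind the grasp point. The pads swing forward as they close: fully open they stand 13 mm farther back than shut.
Start: joints at [-6.595, 20.558, 86.54, -0, 72.909, -6.595], TCP at [599.969, -0.004, 231.267] pointing down, gripper open.
Joint ranges: [-170.27, 170.27], [-57.76, 135], [12.27, 136.19], [-55.21, 235.2], [11.17, 155.16], [-170.74, 170.74]. Speed limits (degrees/s): [136.94, 136.94, 180, 180, 180, 180].

INTERFACE

Orientations are given as [roll, pitch, yaw] about the fixed x, y, z axes, in that order (R = Rz(yaw) Ry(pitch) Rx(roll)).
In Python, from rig import robot gives the robot as it stands.
- The arm moves only by the shell command python3 -m pendant 'ROWS' [FORCE]. ROWS is a JSON object of lists of equal length, an entry for each row: "hand": the finger opening in mm, from 0 to 85.4; "linear": the shift along the world's x, y, z in mm, a list of three; "turn": the turn about the world's z in degrees. A call has 1 to 10 rows; each row shifts and turns the commanded pose from where the row before left it; what a row does not reach is not made up. A row lasts 1/12 s, in which the tool goes at most 41.7 mm and 7.16 degrees, less where a joint would pass 70% of its speed; a pose out of reach is approached as far as the arm can. A call with a gripper value outside its range is refused whole. The fingers move at their own pace and stop on an object; FORCE is the grip in N (left out, the last holds). Time passes only in rows, so rows that do not move let the fingers close. It gives the time, the measured TCP pose, the force, the opening and the grip force at its end, in the units of the state.
- robot.read_state(): the state, without advancing time (a new reading comes with each control period).
- robot.read_camera(name): name is "scene" or "side" or "wrist"; returns a dict with "image" (384x512x3 uint8, blue, green, red), "K" (3x3 intrinsics, pixels), "T" (4x4, takes a point from camera to world coordinates). Camera axes: x right, y up, looking along -z (the intrinsics and any distortion apply to the point x, -y, -z); pixel columns grow to the right and rows downward; lengths in mm; the calibration is good to about 2 mm. A picture is of the moment at which its call begins. There is no depth.
- robot.hand_in(): hands the job in; it is judged then, once.
Trained networks look in a picture, given as the dict that the camera call returned (one of the last four; its "shot" number tells which), for a name from the list of things; names that differ only in an ending like _2 or _b are one class to them, and where a whole thing is asked for, a point or a joint stands for the part that bears it (a point fixed in the world has none). Each returns a list of dicts, best first, with "score" (0 to 1); they miss things now and then, are a little off and sometimes report something else, mostly with a low value. They report only what shows in the picture. A call takes as long as a camera call. They do not tell look-alikes from the thing itself.
- robot.trace(picture, name): "region" (384x512 bool, what is visible of it) and "uv" ([column, row] in pixels, amid what is visible of it).
- robot.tip_of(picture, name): "uv" ([column, row] in pixels: a listed point, or the origin of a listed thing).
The state is a dict: "clock": time; "q": joint angles; "joint_vel": joint speeds; "joint_torque": joint torques, N m; "tcp_pos": TCP position; "eef_rot": TCP orientation; "ft_force": force on the tool from outside, world axes, zero at the start; "wrist_torque": the same for the moment, N m; "opening": opening from 0.0 (shut) to 1.0 (fully open); "gripper_force": force on a finger pad.
Only numpy, scipy, OpenCV 4.12 (cv2) and the standard library are available. Lean on these libraries where they do the work, as an engineer would, in place of code of your own. Each camera call takes 0.05 s, during which the arm holds its last target. There are 200 camera calls.

TASK

The washed top of the small steel cocktail shaker, the strainer with its cap still sitting on it, stands on the chopping board: carry the two together and lower them, without dropping them, into the mouth of the shaker tin until the strainer sits fully home. Then lift the cap alone off it, since the cap is my measure and the drink is poured through the strainer, leaving the strainer undisturbed in the upright tin. Finish with the gripper still holding the cap, mouth down, at least 5 cm clear above the strainer, ready for me to take (the program ends while holding it), and leave the things round about where they are.

Things in the scene. Friction and masses are not known exactly. Their poses are not given: they have to be found in the camera images.
- tin_mouth (a point): Centre of the open mouth of the shaker tin, level with its rim, z up its axis. The tin is a plain steel beaker, loose (about 0.3 kg), on the worktop: 105 mm high, 59 mm outside diameter at the rim, 49 mm at the foot, mouth 55 mm wide inside. Seated, the strainer's band rests on the rim, the band's centre 7 mm above this point.
- strainer_band (a point): Centre of the strainer's grip band, z up. Steel, loose, 0.12 kg. Band: upright cylinder 62 mm wide, 7 mm up and down from here. Below it a plug 51.6 mm wide, 16 mm long (last 6 mm narrows to 46), on which it stands, foot 23 mm below here. Above it a slope to a flat shoulder 13 mm above here, then a neck 31.6 mm wide, top 35 mm above here. Held by the band it carries the cap along.
- cap_centre (a point): Centre of the cap, half-way up, z up. Steel, loose, 0.05 kg: a cup turned mouth down over the strainer's neck, 40 mm wide outside, 35 inside, 34 high. It rests by its weight on the strainer's shoulder, this point 30 mm above the band's centre, and lifts straight off (free after 22 mm). Fingers that take it must stay above the shoulder, 17 mm below this point.
- board: White chopping board with a handle slot, fixed, 160 x 240 x 13 mm, origin at the centre of its underside; its x axis is the short side. The strainer with its cap stands somewhere near its middle.
- jam_jar: Bystander: jam jar with a yellow lid, 71 x 72 x 102 mm, origin at the centre of its underside; leave alone.
- lemon: Bystander: lemon, 78 x 55 x 56 mm, origin at its underside; leave alone.
- teaspoon: Bystander: steel teaspoon, 137 x 28 x 13 mm, lying on the strip of worktop in front of the sink; origin at the centre of its underside; leave alone.
There are look-alikes about, which are no part of the job. What is shaped like the part that bears cap_centre but black or yellow is not meant.

How it is judged:
By the outcome, as a careful person would: the job done as asked, in the order asked, and still so for the second after the job is handed in, while the arm keeps its last pose, push and grip.
It also fails if it takes over 58 s, if anything falls off the work surface, if the arm or the gripper's body presses on something with over 40 N, if the wrist force passes 120 N, or if a joint passes its speed limit or range.

## Working session

There is one attempt and no reset: what is moved stays moved. The work goes in short steps, Python scripts to look and compute and a shell command to move; the robot and the scene stay as the last step left them, time stands still between calls to the robot, and variables do not carry over. Pictures are saved under pics/ and viewed, at most 10 in all, crops included, and the job is handed in when it is done.

```bash
mkdir -p pics; ls; cat > h.py <<'E'
from rig import robot
import numpy as np, cv2
def ray(p,uv):
    K,T=np.array(p["K"]),np.array(p["T"])
    d=np.linalg.inv(K)@[uv[0],uv[1],1.]
    d=T[:3,:3]@(d*[1,-1,-1]); return T[:3,3],d/np.linalg.norm(d)
def atz(p,uv,z):
    o,d=ray(p,uv); return o+d*(z-o[2])/d[2]
def tri(rs):
    A=0;b=0
    for o,d in rs:
        M=np.eye(3)-np.outer(d,d);A=A+M;b=b+M@o
    x=np.linalg.solve(A,b)
    return x,[round(float(np.linalg.norm((np.eye(3)-np.outer(d,d))@(x-o))),1) for o,d in rs]
def proj(p,X):
    K,T=np.array(p["K"]),np.array(p["T"])
    c=T[:3,:3].T@(np.array(X)-T[:3,3]); c=c*[1,-1,-1]; u=K@c; return u[:2]/u[2]
E
python3 - <<'E'
from h import *
ps={n:robot.read_camera(n) for n in("scene","side","wrist")}
print(ps["scene"].keys())
for n,p in ps.items():
    cv2.imwrite(f"pics/{n}0.png",p["image"])
    print(n,np.round(p["T"][:3,3]))
    for t in("tin_mouth","strainer_band","cap_centre"):
        print(t,[(np.round(r["uv"]).tolist(),round(r["score"],2)) for r in robot.tip_of(p,t)][:5])
im=np.hstack([cv2.resize(ps[n]["image"],(400,300)) for n in("side","wrist")])
cv2.imwrite("pics/sw.png",im)
E
```

```text
pics
dict_keys(['image', 'K', 'T', 'shot'])
scene [ 111. -539.  878.]
tin_mouth [([237.0, 204.0], 0.85)]
strainer_band [([288.0, 259.0], 0.47)]
cap_centre [([293.0, 254.0], 0.7), ([323.0, 306.0], 0.63), ([197.0, 237.0], 0.52), ([224.0, 249.0], 0.47)]
side [224. 743. 791.]
tin_mouth [([281.0, 201.0], 0.77)]
strainer_band [([302.0, 188.0], 0.66)]
cap_centre [([313.0, 242.0], 0.77), ([313.0, 228.0], 0.71), ([305.0, 179.0], 0.57), ([323.0, 173.0], 0.55)]
wrist [599.  79. 372.]
tin_mouth [([200.0, 292.0], 0.82), ([384.0, 214.0], 0.55)]
strainer_band []
cap_centre [([130.0, 218.0], 0.94)]
```

View pics/scene0.png

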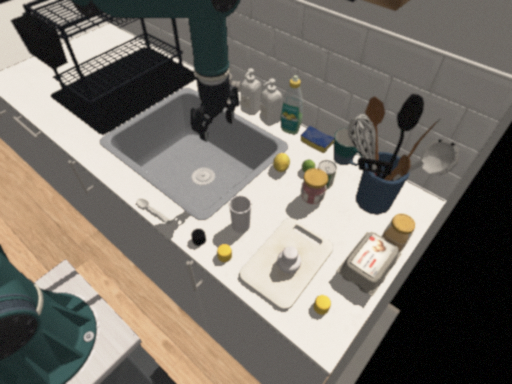

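View pics/sw.png

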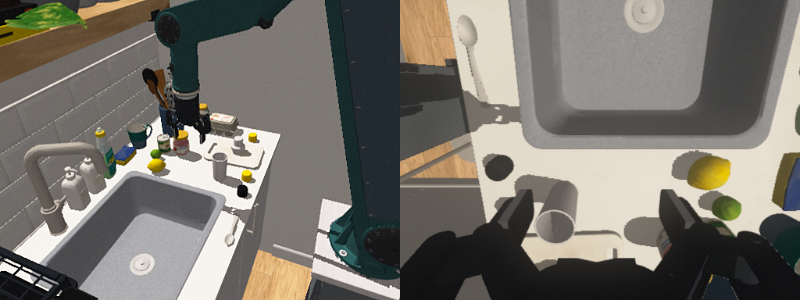

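```bash
python3 - <<'E'
from h import *
ps={n:robot.read_camera(n) for n in("scene","side","wrist")}
s,d,w=ps["scene"],ps["side"],ps["wrist"]
T,r=tri([ray(s,[237,204]),ray(d,[281,201])]);print("tin",T.round(1),r)
B,r=tri([ray(s,[288,259]),ray(d,[302,188])]);print("band",B.round(1),r)
for a in([293,254],[323,306],[197,237],[224,249]):
  for b in([313,242],[313,228],[305,179],[323,173]):
    x,r=tri([ray(s,a),ray(d,b)])
    if r[0]<8: print(a,b,x.round(1),r)
print(proj(w,T),proj(w,B))
print("wrist tin",atz(w,[200,292],105),atz(w,[384,214],105),"cap",atz(w,[130,218],66))
E
```

```text
tin [ 534.6 -122.8  105. ] [2.1, 2.1]
band [ 526.  -305.8   35.9] [1.7, 1.7]
[293, 254] [305, 179] [ 524.1 -316.3   69.4] [2.7, 2.7]
[323, 306] [323, 173] [ 488.1 -443.1   22.3] [3.2, 3.2]
[197, 237] [313, 242] [419.9 -74.   24.9] [0.5, 0.5]
[224, 249] [313, 228] [ 443.7 -149.8   11.4] [2.9, 2.9]
[193.88553446 287.49388237] [204.32481738 357.84950747]
wrist tin [ 541.21132622 -128.9489559   105.        ] [737.79654775 -32.60524771 105.        ] cap [454.85728536 -53.93434323  66.        ]
```

Candidates for the cap in the scene picture:
- The steel cup on the strainer on the board, at (290,255).
- The black cap at (198,237).
- The yellow cap at (224,252).
- The yellow cap at (322,304).

I choose the steel one. It triangulates to a band height of z=36 and a cap height of z=69, against 36 and 66 expected. The tin is at scene (240,210), with its rim at z=105. I'll check the choice in a close crop and find the bystanders.

```bash
python3 - <<'E'
from h import *
s=robot.read_camera("scene");d=robot.read_camera("side")
a=cv2.resize(s["image"][190:320,180:340],None,fx=2.5,fy=2.5,interpolation=2)
b=cv2.resize(d["image"][150:280,250:410],None,fx=2.5,fy=2.5,interpolation=2)
cv2.imwrite("pics/crop.png",np.hstack([a,b]))
for n in("jam_jar","lemon","teaspoon","board"):
  for p in(s,d):
    r=robot.tip_of(p,n)
    print(n,[(np.round(x["uv"]).tolist(),round(x["score"],2),atz(p,x["uv"],0).round().tolist()) for x in r[:2]])
st=robot.read_state();print(st["eef_rot"],robot.grasp_offset,st["clock"],st["ft_force"])
E
```

```text
jam_jar [([311.0, 197.0], 0.97, [759.0, -220.0, 0.0])]
jam_jar []
lemon [([282.0, 171.0], 0.59, [785.0, -86.0, 0.0])]
lemon [([204.0, 219.0], 0.74, [783.0, -77.0, 0.0])]
teaspoon [([154.0, 213.0], 0.63, [406.0, 96.0, 0.0])]
teaspoon [([296.0, 290.0], 0.49, [413.0, 92.0, 0.0])]
board [([287.0, 260.0], 0.83, [539.0, -295.0, 0.0])]
board [([302.0, 195.0], 0.96, [528.0, -317.0, 0.0])]
[-1.79996736e+02 -1.06246625e-04  9.00000178e+01] 18.700000000000003 1.25 [ 0.20481302 -0.25872281 -0.24233274]
```

View pics/crop.png

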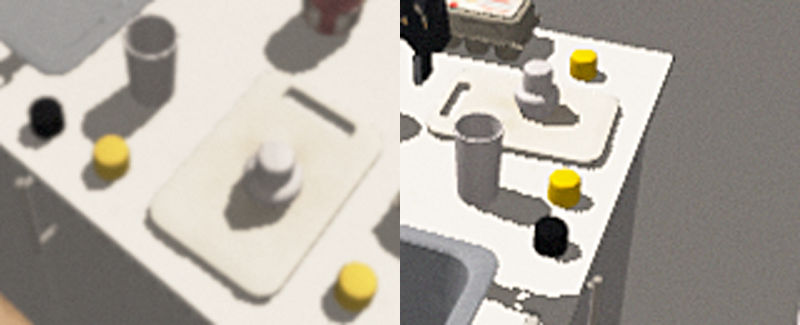

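The crop confirms it: the steel strainer with its steel cap stands on the board at about (272,175) in the left half and (538,85) in the right. The caps standing alone are yellow or black, so they aren't meant. The neighbours are all at least 90 mm away. I'll move above the strainer.

```bash
python3 -m pendant '{"hand":[85,85,85,85,85,85,85,85,85,85],"linear":[[-8,-34,0],[-8,-34,0],[-8,-34,0],[-8,-34,0],[-8,-34,0],[-8,-34,0],[-8,-34,0],[-8,-34,0],[-8,-34,0],[0,0,0]],"turn":[0,0,0,0,0,0,0,0,0,0]}' 40
python3 - <<'E'
from h import *
ps={n:robot.read_camera(n) for n in("scene","side","wrist")}
for n,p in ps.items():
  for t in("strainer_band","cap_centre","tin_mouth"):
    z={"strainer_band":36,"cap_centre":66,"tin_mouth":105}[t]
    print(n,t,[(np.round(r["uv"],1).tolist(),round(r["score"],2),atz(p,r["uv"],z).round(1).tolist()) for r in robot.tip_of(p,t)][:3])
w=ps["wrist"];cv2.imwrite("pics/w1.png",w["image"])
E
```

```text
clock: 2.08
tcp_pos: [526.8, -312.5, 231.4]
eef_rot: [180.0, 0.2, 89.8]
ft_force: [-0.3, -0.8, 0.5]
opening: 0.995
gripper_force: 0.0
scene strainer_band [([287.6, 261.9], 0.62, [516.7, -310.3, 36.0])]
scene cap_centre [([320.4, 306.8], 0.84, [460.1, -444.5, 66.0]), ([201.9, 237.7], 0.7, [412.4, -107.5, 66.0]), ([292.8, 254.8], 0.6, [526.6, -316.2, 66.0])]
scene tin_mouth [([238.1, 207.3], 0.9, [526.1, -132.8, 105.0])]
side strainer_band [([304.7, 188.5], 0.63, [518.3, -307.2, 36.0]), ([200.5, 218.0], 0.54, [769.1, -38.6, 36.0])]
side cap_centre [([310.7, 242.4], 0.65, [414.2, -26.1, 66.0]), ([321.5, 173.9], 0.53, [479.5, -370.2, 66.0]), ([306.5, 182.6], 0.52, [511.4, -300.5, 66.0])]
side tin_mouth [([280.6, 199.3], 0.64, [541.0, -131.7, 105.0])]
wrist strainer_band [([246.5, 171.3], 0.6, [521.6, -311.1, 36.0])]
wrist cap_centre [([242.7, 171.3], 0.8, [517.8, -303.7, 66.0]), ([225.9, 253.7], 0.76, [495.5, -409.3, 66.0]), ([172.1, 33.8], 0.75, [450.3, -165.0, 66.0])]
wrist tin_mouth []
```

View pics/w1.png

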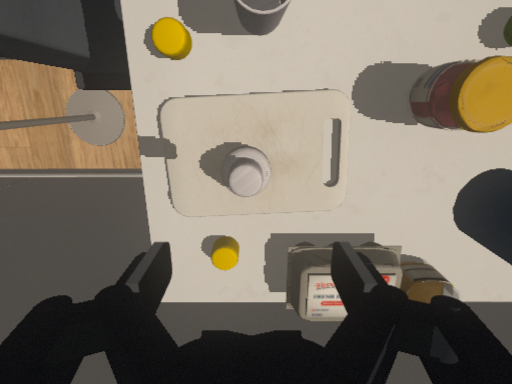

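The picture shows the strainer and cap at (247,172), mid-board, with the cap top at about (246,181) and the band at about (250,163). The fingers are well clear. Next I'll refine by fitting silhouettes over all the views.

```bash
cat >> h.py <<'E'
from scipy.optimize import minimize
# profiles: list of convex frusta [(z,r),(z,r)...] relative to reference point
STR=[[(-23,23),(-17,25.8)],[(-17,25.8),(-7,25.8)],[(-7,31),(7,31)],[(7,31),(13,20)],[(13,20),(47,20)]]
TIN=[[(-105,24.5),(0,29.5)]]
CAP=[[(-17,20),(17,20)]]
def sil(p,X,prof,sc=4):
    m=np.zeros((384*sc,512*sc),np.uint8);a=np.linspace(0,2*np.pi,40)
    for f in prof:
        P=np.array([proj(p,[X[0]+r*np.cos(t),X[1]+r*np.sin(t),X[2]+z]) for z,r in f for t in a])
        cv2.fillConvexPoly(m,cv2.convexHull(((P+.5)*sc).astype(np.int32)),255)
    return cv2.resize(m,(512,384),interpolation=cv2.INTER_AREA)/255.
def fit(views,prof,X0,free=2):
    X0=np.array(X0,float)
    def c(v):
        X=X0.copy();X[:free]=v
        e=0
        for p,reg in views:
            s=sil(p,X,prof);e+=np.abs(s-reg).sum()/reg.sum()
        return e
    r=minimize(c,X0[:free],method="Nelder-Mead",options=dict(initial_simplex=np.vstack([X0[:free]]+[X0[:free]+6*np.eye(free)[i] for i in range(free)]),xatol=.1,fatol=1e-3))
    return r.x.round(1),round(r.fun/len(views),3)
def reg(p,name,near,tol=25):
    rs=[r for r in robot.trace(p,name) if np.hypot(*(np.array(r["uv"])-near))<tol]
    return rs[0]["region"].astype(bool) if rs else None
E
cat > m.py <<'E'
from h import *
import sys
S0=[522,-308,36];T0=[535,-127,105]
vs={"S":[],"T":[]}
for n in("scene","side","wrist"):
    p=robot.read_camera(n)
    a=reg(p,"strainer_band",proj(p,[*S0[:2],40]));b=reg(p,"cap_centre",proj(p,[*S0[:2],66]))
    t=reg(p,"tin_mouth",proj(p,[*T0[:2],60]))
    print(n,[None if x is None else int(x.sum()) for x in(a,b,t)])
    if a is not None or b is not None:
        m=(a if a is not None else 0)|(b if b is not None else 0) if a is not None and b is not None else (a if a is not None else b)
        if a is not None: vs["S"].append((p,m)); print(" S",fit([(p,m)],STR,S0))
    if t is None:
        t=reg(p,"tin_mouth",proj(p,T0),45)
    if t is not None and n!="wrist": vs["T"].append((p,t)); print(" T",fit([(p,t)],TIN,T0))
for k,pr,X in(("S",STR,S0),("T",TIN,T0)):
    if vs[k]: print(k,fit(vs[k],pr,X))
E
python3 m.py
```

```text
scene [242, 242, None]
 S (array([ 521. , -309.3]), np.float64(0.124))
side [1561, 157, 624]
 S (array([ 439.4, -231.3]), np.float64(0.77))
 T (array([ 539. , -126.4]), np.float64(0.071))
wrist [928, 1036, 1470]
 S (array([ 519.7, -309.9]), np.float64(0.086))
S (array([ 519.7, -309.6]), np.float64(0.404))
T (array([ 539. , -126.4]), np.float64(0.071))
```

```bash
python3 - <<'E'
from h import *
s=robot.read_state();print(s["clock"],s["tcp_pos"],s["eef_rot"],s["q"])
E
```

```text
3.3333 [ 527.95053923 -306.05791098  231.2691562 ] [-1.79994998e+02 -7.89765555e-04  8.99949923e+01] [-3.65826252e+01  2.13989875e+01  8.52166611e+01 -2.44897127e-03
  7.33888392e+01 -3.65769174e+01]
```

```bash
python3 -m pendant '{"hand":[85,85,85,85,85,85,85,85,85],"linear":[[-4,-2,-25],[-4,-1.5,-35],[0,0,-35],[0,0,-35],[0,0,-30],[0,0,-25],[0,0,-17],[0,0,-10],[0,0,0]],"turn":[0,0,0,0,0,0,0,0,0]}'
python3 -m pendant '{"hand":[85,85,85],"linear":[[0,0,-3],[0,0,-2.3],[0,0,0]],"turn":[0,0,0]}'
python3 - <<'E'
from h import *
p=robot.read_camera("wrist");cv2.imwrite("pics/w2.png",p["image"])
E
```

```text
clock: 4.08
tcp_pos: [518.7, -308.6, 17.1]
eef_rot: [-179.8, -0.1, 90.0]
ft_force: [0.1, 0.3, -0.6]
opening: 0.995
gripper_force: 0.0
clock: 4.33
tcp_pos: [520.7, -310.1, 14.9]
eef_rot: [179.9, 0.1, 90.0]
ft_force: [1.0, 0.1, -0.8]
opening: 0.997
gripper_force: 0.0
```

View pics/w2.png

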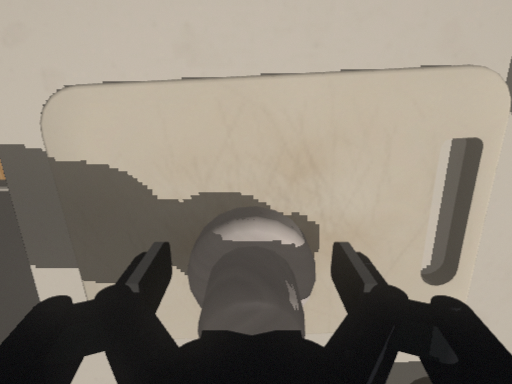

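The picture shows the strainer centred between the open fingers: band at (252,265), pads at columns 168 and 335. Closing now.

```bash
python3 -m pendant '{"hand":[55,50,50,50,50,50,50,50],"linear":[[0,0,0],[0,0,0],[0,0,0],[0,0,0],[0,0,0],[0,0,0],[0,0,0],[0,0,0]],"turn":[0,0,0,0,0,0,0,0]}' 50
python3 -m pendant '{"hand":[50,50,50,50,50],"linear":[[0,0,2],[0,0,4],[0,0,8],[0,0,8],[0,0,0]],"turn":[0,0,0,0,0]}'
python3 - <<'E'
from h import *
p=robot.read_camera("wrist");cv2.imwrite("pics/w3.png",np.hstack([cv2.resize(x["image"],(400,300)) if x is p else cv2.resize(x["image"][150:270,240:400],(400,300)) for x in(p,robot.read_camera("side"))]))
print(robot.read_state()["tcp_pos"])
E
```

```text
clock: 5.05
tcp_pos: [520.5, -309.8, 15.3]
eef_rot: [179.9, 0.1, 90.0]
ft_force: [-0.4, 2.0, 7.5]
opening: 0.701
gripper_force: 52.8
clock: 5.47
tcp_pos: [521.0, -310.3, 37.9]
eef_rot: [179.9, 0.1, 90.0]
ft_force: [0.1, -0.4, -1.7]
opening: 0.701
gripper_force: 54.3
[ 520.40681625 -309.84833873   36.66676486]
```

View pics/w3.png

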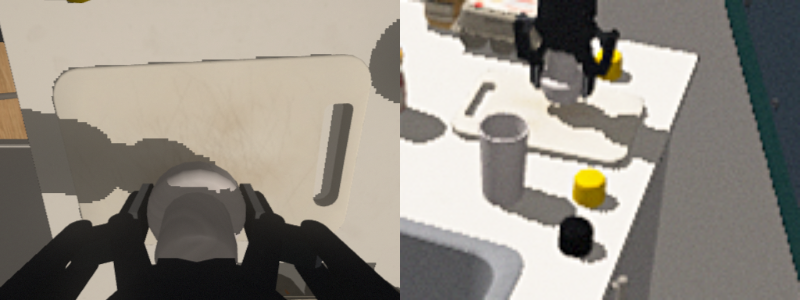

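Grip held: the opening is consistent with the 62 mm band, the cap came along, and the load is about 1.7 N. I'll lift and carry part way, then measure the tin.

```bash
python3 -m pendant '{"hand":[50,50,50,50,50,50,50,50,50,50],"linear":[[0,0,10],[0,0,20],[0,0,25],[0,10,25],[0,15,25],[0,20,25],[0,20,20],[0,15,14],[0,10,0],[0,0,0]],"turn":[0,0,0,0,0,0,0,0,0,0]}'
cat > t.py <<'E'
from h import *
T0=[537,-127,105];vs=[]
robot.read_camera("wrist")
for n in("scene","side","wrist"):
    p=robot.read_camera(n);q=proj(p,T0)
    for r in robot.tip_of(p,"tin_mouth")[:2]: print(n,"tip",atz(p,r["uv"],105).round(1),round(r["score"],2))
    c=proj(p,[*T0[:2],60])
    t=[r["region"].astype(bool) for r in robot.trace(p,"tin_mouth") if np.hypot(*(np.array(r["uv"])-c))<40]
    if not t: print(n,"none",q.round());continue
    print(n,int(t[0].sum()),fit([(p,t[0])],TIN,T0));vs.append((p,t[0]))
print("all",fit(vs,TIN,T0),robot.read_state()["tcp_pos"])
p=robot.read_camera("wrist");im=p["image"].copy()
X=fit(vs,TIN,T0)[0]
for z,r in((105,29.5),(105,27.5),(0,24.5)):
    a=np.linspace(0,6.28,60);P=np.array([proj(p,[X[0]+r*np.cos(t),X[1]+r*np.sin(t),z]) for t in a])
    cv2.polylines(im,[P.round().astype(np.int32)],True,(0,0,255))
cv2.imwrite("pics/w4.png",im)
E
python3 t.py
```

```text
clock: 6.4
tcp_pos: [519.9, -217.7, 200.7]
eef_rot: [180.0, -0.0, 90.1]
ft_force: [-1.0, 0.3, -2.6]
opening: 0.705
gripper_force: 54.6
scene tip [ 538.6 -128.5  105. ] 0.85
scene 593 (array([ 536.9, -125.7]), np.float64(0.216))
side tip [ 530.2 -131.6  105. ] 0.95
side 677 (array([ 537.4, -127.3]), np.float64(0.068))
wrist tip [ 538.5 -128.9  105. ] 0.96
wrist 4788 (array([ 537.4, -127.9]), np.float64(0.027))
all (array([ 537.2, -127.3]), np.float64(0.115)) [ 519.78968065 -219.86503214  199.42819783]
```

View pics/w4.png

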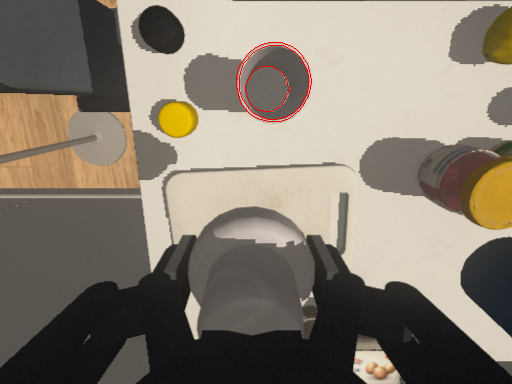

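The projected circles lie on the tin's rim at (274,82) and on its foot, so the tin is at (537.3,-127.8). The black and yellow caps at (161,30) and (178,119) are clear. I'll move over the tin and lower to just above the rim.

```bash
python3 -m pendant '{"hand":[50,50,50,50,50,50,50,50,50,50],"linear":[[2,10,0],[4,18,-5],[4,22,-15],[4,22,-20],[2,14,-20],[1.4,5.5,-12],[0,0,-8],[0,0,-5],[0,0,0],[0,0,0]],"turn":[0,0,0,0,0,0,0,0,0,0]}'
python3 - <<'E'
from h import *
w,d,s=[robot.read_camera(n) for n in("wrist","side","scene")]
st=robot.read_state();t=np.array(st["tcp_pos"]);print(t,st["ft_force"])
B=[t[0],t[1],t[2]+21.3]
out=[]
for p,c,k in((w,None,1),(d,[537,-128,115],4),(s,[537,-128,115],4)):
    im=cv2.resize(p["image"],None,fx=k,fy=k,interpolation=2);a=np.linspace(0,6.28,60)
    for X,z,r,col in(((537.4,-127.9),105,29.5,(0,0,255)),(B,B[2]-7,31,(0,255,0)),(B,B[2]-23,23,(255,0,0))):
        P=np.array([proj(p,[X[0]+r*np.cos(u),X[1]+r*np.sin(u),z]) for u in a])
        cv2.polylines(im,[((P+.5)*k).round().astype(np.int32)],True,col)
    if c: u,v=(proj(p,c)*k).astype(int);im=im[v-150:v+150,u-133:u+133]
    else: im=im[134:384,145:367]; im=cv2.resize(im,(266,300))
    out.append(im)
cv2.imwrite("pics/h.png",np.hstack(out))
E
```

```text
clock: 7.78
tcp_pos: [537.8, -128.6, 115.4]
eef_rot: [180.0, 0.0, 90.0]
ft_force: [-0.3, -0.5, -2.0]
opening: 0.7
gripper_force: 54.6
[ 538.07705278 -128.80225816  115.87385253] [ 0.34742144  0.72123591 -1.79980663]
```

View pics/h.png

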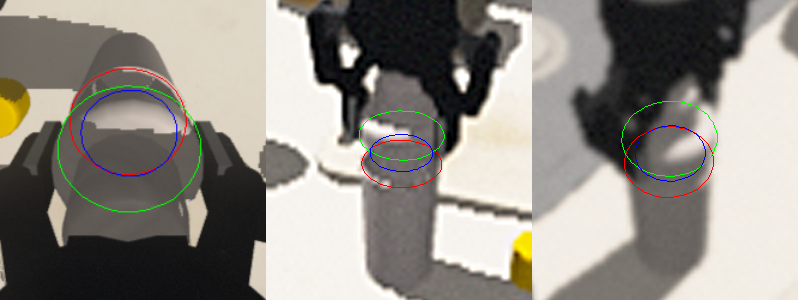

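The green (band), blue (foot) and red (rim) circles agree with the picture in all three views, concentric within about 1 mm. Lowering slowly.

```bash
python3 -m pendant '{"hand":[50,50,50,50,50,50,50],"linear":[[0,0,-3],[0,0,-3],[0,0,-3],[0,0,-3],[0,0,-3],[0,0,0],[0,0,0]],"turn":[0,0,0,0,0,0,0]}'
```

```text
clock: 8.52
tcp_pos: [537.3, -128.0, 99.7]
eef_rot: [-180.0, -0.0, 90.0]
ft_force: [0.6, 0.2, -2.8]
opening: 0.7
gripper_force: 54.7
```

```bash
python3 -m pendant '{"hand":[50,50,50,50,50,50],"linear":[[0,0,-2],[0,0,-2],[0,0,-2],[0,0,-1],[0,0,0],[0,0,0]],"turn":[0,0,0,0,0,0]}'
python3 -m pendant '{"hand":[50,50,50,50],"linear":[[0,0,-1],[0,0,-1],[0,0,0],[0,0,0]],"turn":[0,0,0,0]}'
```

```text
clock: 9.02
tcp_pos: [537.3, -128.0, 92.9]
eef_rot: [-180.0, -0.0, 90.0]
ft_force: [-0.5, -0.3, -1.7]
opening: 0.703
gripper_force: 54.7
clock: 9.35
tcp_pos: [537.7, -128.0, 91.4]
eef_rot: [180.0, 0.0, 90.0]
ft_force: [-0.7, 1.6, 2.7]
opening: 0.698
gripper_force: 55.1
```

```bash
python3 -m pendant '{"hand":[50,50,50],"linear":[[0,0,-1],[0,0,0],[0,0,0]],"turn":[0,0,0]}'
```

```text
clock: 9.6
tcp_pos: [537.8, -128.1, 91.3]
eef_rot: [179.9, 0.0, 90.0]
ft_force: [-1.6, 2.2, 13.4]
opening: 0.701
gripper_force: 55.9
```

It's firmly seated: TCP at 91.3 against 90.5 to 91 expected, with a stiff rise in force. Releasing.

```bash
python3 -m pendant '{"hand":[64,70,76,82,85,85,85],"linear":[[0,0,1],[0,0,0],[0,0,0],[0,0,0],[0,0,0],[0,0,0],[0,0,0]],"turn":[0,0,0,0,0,0,0]}' 30
python3 -m pendant '{"hand":[85,85,85,85,85,85],"linear":[[0,0,5],[0,0,8],[0,0,10],[0,0,10],[0,0,0],[0,0,0]],"turn":[0,0,0,0,0,0]}'
python3 - <<'E'
from h import *
w,d,s=[robot.read_camera(n) for n in("wrist","side","scene")]
st=robot.read_state();print(st["tcp_pos"],st["ft_force"])
out=[]
for p,k in((w,1),(d,4),(s,4)):
    im=cv2.resize(p["image"],None,fx=k,fy=k,interpolation=2);a=np.linspace(0,6.28,60)
    for z,r,col in((119,31,(0,255,0)),(159,20,(255,0,0)),(105,29.5,(0,0,255))):
        P=np.array([proj(p,[537.5+r*np.cos(u),-128+r*np.sin(u),z]) for u in a])
        cv2.polylines(im,[((P+.5)*k).round().astype(np.int32)],True,col)
    if k>1: u,v=(proj(p,[537,-128,125])*k).astype(int);im=im[v-150:v+150,u-133:u+133]
    else: im=im[134:384,145:367]; im=cv2.resize(im,(266,300))
    out.append(im)
cv2.imwrite("pics/s.png",np.hstack(out))
E
```

```text
clock: 10.18
tcp_pos: [537.2, -128.0, 90.8]
eef_rot: [-180.0, -0.0, 90.0]
ft_force: [0.3, 0.2, 0.0]
opening: 0.997
gripper_force: 0.0
clock: 10.68
tcp_pos: [538.3, -128.3, 125.3]
eef_rot: [179.9, 0.1, 90.0]
ft_force: [0.2, 0.4, 0.4]
opening: 0.997
gripper_force: 0.0
[ 537.09510097 -127.93786706  123.82811668] [ 0.58894071  0.14796494 -0.84507351]
```

View pics/s.png

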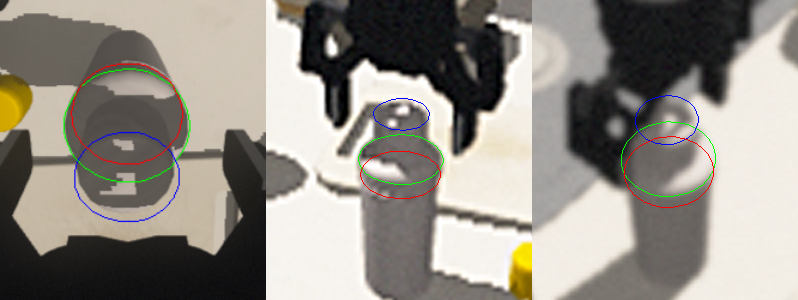

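The cap top in the side view (400,113) matches the seated prediction. In the wrist view it's shaded and seems a bit smaller than the blue circle, so I'll raise the arm and check with fits.

```bash
python3 -m pendant '{"hand":[85,85,85,85,85,85],"linear":[[0,-10,20],[0,-15,30],[0,-15,30],[0,-10,20],[0,0,0],[0,0,0]],"turn":[0,0,0,0,0,0]}'
cat > c.py <<'E'
from h import *
robot.read_camera("wrist")
ps=[robot.read_camera(n) for n in("wrist","side","scene")]
print(robot.read_state()["tcp_pos"])
out=[];vs=[];vc=[]
for p in ps:
    b=reg(p,"strainer_band",proj(p,[537,-128,120]),30);c=reg(p,"cap_centre",proj(p,[537,-128,142]),20);t=reg(p,"tin_mouth",proj(p,[537,-128,60]),40)
    print([None if x is None else int(x.sum()) for x in(b,c,t)])
    if c is not None: print(" cap",fit([(p,c)],CAP,[537,-128,142]),fit([(p,c)],CAP,[537,-128,142],3));vc.append((p,c))
    if t is not None: print(" tin",fit([(p,t)],TIN,[537,-128,105]))
    if b is not None and c is not None: m=b|c;print(" str",fit([(p,m)],STR[2:],[537,-128,112]),fit([(p,m)],STR[2:],[537,-128,112],3))
if vc: print("cap all",fit(vc,CAP,[537,-128,142],3))
for p,sz in zip(ps,(80,40,40)):
    u,v=proj(p,[537,-128,115]).astype(int)
    out.append(cv2.resize(p["image"][max(0,v-sz):v+sz,max(0,u-sz):u+sz],(266,266),interpolation=2))
cv2.imwrite("pics/c.png",np.clip(np.hstack(out)*1.3,0,255).astype(np.uint8))
E
python3 c.py
```

```text
clock: 11.33
tcp_pos: [537.9, -178.7, 224.7]
eef_rot: [179.9, 0.0, 89.9]
ft_force: [0.9, -0.1, -0.5]
opening: 0.997
gripper_force: 0.0
[ 536.14831048 -176.9752956   222.23792838]
[1771, 2171, None]
 cap (array([ 536.8, -127.7]), np.float64(0.099)) (array([ 536.5, -128.9,  131.6]), np.float64(0.021))
 str (array([ 537. , -128.7]), np.float64(0.028)) (array([ 537. , -129. ,  108.6]), np.float64(0.017))
[173, 192, 449]
 cap (array([ 536.3, -125.1]), np.float64(0.17)) (array([ 538.5, -131.4,  136.2]), np.float64(0.155))
 tin (array([ 535. , -120.8]), np.float64(0.483))
 str (array([ 537.5, -128.3]), np.float64(0.183)) (array([ 537.4, -128. ,  112.3]), np.float64(0.183))
[239, None, 361]
 tin (array([ 534.8, -125.8]), np.float64(0.944))
cap all (array([ 537.1, -128.3,  137.7]), np.float64(0.114))
```

View pics/c.png

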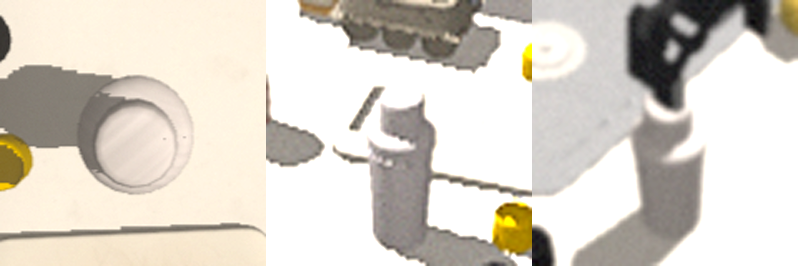

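The picture shows the strainer home in the upright tin with the cap on it, the cap top at (135,145) in the left panel. The side and scene views agree. I'll take the cap with the fingertips kept above the shoulder at z=125.

```bash
python3 -m pendant '{"hand":[85,85,85,85,85,85,85,85,85],"linear":[[0,15,0],[0,20,0],[0,15,-10],[0,0,-25],[0,0,-27],[0,0,-20],[0,0,-10],[0,0,-5],[0,0,0]],"turn":[0,0,0,0,0,0,0,0,0]}'
python3 -m pendant '{"hand":[60,55,50,45,42,38,34,34,34,34],"linear":[[0,0,0],[0,0,0],[0,0,0],[0,0,0],[0,0,0],[0,0,0],[0,0,0],[0,0,0],[0,0,0],[0,0,0]],"turn":[0,0,0,0,0,0,0,0,0,0]}' 30
```

```text
clock: 12.73
tcp_pos: [537.0, -127.5, 126.3]
eef_rot: [-179.9, -0.0, 90.0]
ft_force: [-0.9, -0.3, 0.2]
opening: 0.998
gripper_force: 0.0
clock: 13.57
tcp_pos: [537.7, -128.2, 127.8]
eef_rot: [180.0, 0.0, 90.0]
ft_force: [-0.8, 0.0, 5.0]
opening: 0.461
gripper_force: 29.9
```

```bash
python3 -m pendant '{"hand":[34,34,34,34,34,34,34,34,34,34],"linear":[[0,0,1],[0,0,2],[0,0,4],[0,0,5],[0,0,6],[0,0,6],[0,0,6],[0,0,6],[0,0,0],[0,0,0]],"turn":[0,0,0,0,0,0,0,0,0,0]}'
python3 - <<'E'
from h import *
print(robot.read_state()["ft_force"])
for n in("side","scene"):
    p=robot.read_camera(n)
    for nm,pr,X in(("cap_centre",CAP,[537,-128,178]),("strainer_band",STR[2:4]+[[(13,15.8),(35,15.8)]],[537,-128,112]),("tin_mouth",TIN,[537,-128,105])):
        r=reg(p,nm,proj(p,X),30)
        print(n,nm,None if r is None else (int(r.sum()),fit([(p,r)],pr,X,3)))
E
```

```text
clock: 14.4
tcp_pos: [537.7, -128.1, 163.6]
eef_rot: [179.9, 0.0, 90.0]
ft_force: [-0.2, -0.1, -0.6]
opening: 0.461
gripper_force: 30.2
[-0.1946636  -0.10047165 -0.57702182]
side cap_centre (178, (array([ 537.5, -125.9,  176.4]), np.float64(0.286)))
side strainer_band (309, (array([ 537.9, -127.3,  113. ]), np.float64(0.143)))
side tin_mouth (472, (array([ 536.7, -124.6,   83.4]), np.float64(0.393)))
scene cap_centre (145, (array([ 776.8,   94.5, -219.5]), np.float64(0.231)))
scene strainer_band (180, (array([ 823.2,  137.6, -293.8]), np.float64(0.34)))
scene tin_mouth (373, (array([ 746.7,   72.8, -354.2]), np.float64(0.41)))
```

Only about 0.6 N hangs from the gripper, which is the cap alone, and the strainer is still at z=113. I'll raise it well clear.

```bash
python3 -m pendant '{"hand":[34,34,34,34,34,34,34,34,34,34],"linear":[[0,0,5],[0,0,10],[0,0,12],[0,0,12],[0,0,12],[0,0,10],[0,0,7],[0,0,4],[0,0,0],[0,0,0]],"turn":[0,0,0,0,0,0,0,0,0,0]}'
python3 - <<'E'
from h import *
p=robot.read_camera("side");st=robot.read_state()
for nm,pr,X in(("cap_centre",CAP,[537,-128,250]),("strainer_band",STR[2:4]+[[(13,15.8),(35,15.8)]],[537,-128,112])):
    r=reg(p,nm,proj(p,X),30); print(nm,None if r is None else (int(r.sum()),fit([(p,r)],pr,X,3)))
w=robot.read_camera("wrist");print([(np.round(r["uv"]),r["score"]) for r in robot.tip_of(w,"strainer_band")+robot.tip_of(w,"cap_centre")],proj(w,[537,-128,250]))
print(st["ft_force"],st["joint_vel"].round(2))
E
```

```text
clock: 15.63
tcp_pos: [537.3, -128.0, 234.9]
eef_rot: [-180.0, -0.0, 90.0]
ft_force: [0.0, 0.3, -1.2]
opening: 0.464
gripper_force: 30.3
cap_centre (210, (array([ 540.8, -128.3,  246.9]), np.float64(0.173)))
strainer_band (335, (array([ 537.1, -126.6,  112.7]), np.float64(0.075)))
[(array([251., 187.]), 0.85), (array([168., 120.]), 0.75), (array([176., 187.]), 0.73), (array([252., 258.]), 0.59), (array([397., 224.]), 0.59)] [251.65816646 261.62851659]
[ 0.12170612  0.62814455 -1.07020543] [-0.03  0.41  0.35 -0.04 -0.09 -0.01]
```

The cap is held at z≈250 and the strainer is home at z≈112, so there's about 85 mm between them.

```bash
python3 -c "
from rig import robot
print(robot.hand_in())"
```

```text
the job is handed in; nothing more can be done
None
```

The strainer is seated fully home in the upright tin, the gripper holds the cap mouth down about 85 mm above it, nothing round about was touched, and the job is handed in.

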